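# Take the drawn clock case out of the inclined die and stand it at the reader

## Task

The brass clock case is still sitting in the open die on its inclined stand. Lift it out of the die and stand it gently, upright with its open end up, in the middle of the reader's round pad, turned so that the stub on its side points straight at the reader's window. Do not let go of it before it stands on the pad, and leave the jar, the dish and the screwdriver where they are.

Things in the scene. Friction and masses are not known exactly. Their poses are not given: they have to be found in the camera images.
- die: Steel die block, 150 (x) x 130 (y) x 55 mm, fixed on a stand that inclines it 30 degrees. Origin: centre of the cavity's mouth, in the block's top face, 99 mm above the table. z points out of the cavity along its axis, leaning 30 degrees from vertical roughly towards the robot; x runs up the slope, y level across it. Round cavity, 64 mm diameter, 40 mm deep.
- relief (a point): Centre of the floor of the finger relief on the die's +x side, 48 mm from the cavity's axis and 26 mm below the top face; axes as the die's. The relief is a slot, 44 mm wide (y), open at the top and into the cavity, reaching out to 64 mm from the cavity's axis. Its mirror twin is on the -x side. They give the fingers room on both sides of the case.
- case: Drawn brass clock case: round cup, 60 mm outside diameter, 62 mm high, 4 mm wall, flat bottom, about 0.25 kg. Origin: centre of its underside; z towards the open top; x along the stub, a 10 mm pin on its side. At the start it stands on the cavity's floor, its upper 22 mm and the stub above the die's face, the stub pointing to the die's +y side within 45 degrees, clear of the reliefs.
- stub_tip (a point): Centre of the outer end of the case's stub: 46 mm from the case's axis (16 mm out from its side), 52 mm above its underside.
- reader: Fixed dark red reader block (60 x 100 mm, top 72 mm above the pad) on a low aluminium base (225 x 100 mm), with a black round rubber pad of 80 mm diameter in front of it. Origin: centre of the pad's top, 13 mm above the table; z up; x points from the pad to the reader's dark window, 104 mm from the pad's centre.
- jar: Bystander: glass jar with white lid, 56 mm diameter, 70 mm high; origin at the centre of its underside.
- dish: Bystander: white bowl, 76 mm diameter, 30 mm high; origin at the centre of its underside.
- screwdriver: Bystander: screwdriver with a wooden handle, 200 mm long, lying along its x axis on the mat.
There are look-alikes about, which are no part of the job. There is more than one size of the die; the job needs the larger.

How it is judged:
On the way:
1. The case is lifted out of the die: its underside is above the die's face (z of case in the frame of die above 0.005 m), for 0.2 s.
At the end, for the whole second after the job is handed in: The case stands at rest on the pad, upright within 0.06 rad with its open end up, its underside within 4 mm of the pad's top and its axis within 12 mm of the pad's centre, the stub pointing at the reader's window within 0.26 rad (15 degrees) (horizontal distance between case and reader below 0.012 m and z of case in the frame of reader between -0.004 and 0.004 m and angle between case's own z axis and vertical below 0.06 rad and angle between the x axis of case and the x axis of reader, either way round below 0.26 rad and x of stub_tip in the frame of reader above 0.02 m and linear speed of case below 0.02 m/s and angular speed of case below 0.1 rad/s); the robot touches nothing.
It fails at once if The case is let go of in the air (out of the die, more than 10 mm above the pad's level, not touched by the fingers) (contact force between the fingers and case below 0.02 N and z of case in the frame of reader above 0.01 m and z of case in the frame of die above 0.005 m).
It fails at once if The jar is moved more than 20 mm or tipped (distance of jar from where it was at the start of the episode above 0.02 m or angle between jar's own z axis and vertical above 0.3 rad).
It fails at once if The dish is moved more than 20 mm or tipped (distance of dish from where it was at the start of the episode above 0.02 m or angle between dish's own z axis and vertical above 0.3 rad).
It fails at once if The screwdriver is moved more than 20 mm (distance of screwdriver from where it was at the start of the episode above 0.02 m).
It fails at once if The case strikes the reader hard (more than 40 N) (contact force between case and reader above 40 N).
It also fails if it takes over 40 s, if anything falls off the work surface, if the arm or the gripper's body presses on something with over 40 N, if the wrist force passes 120 N, or if a joint passes its speed limit or range.

## Robot

A 6-joint arm with a two-finger parallel gripper is mounted at the origin on the work surface. World frame = base frame: x ahead of the robot, y to its left, z up, the work surface at z = 0. Lengths are in m, angles in rad, forces in N, time in s.
With the tool pointing down it reaches from about 0.275 to 1 m from the base axis. Payload 8.4 kg.
Tool frame: the origin (TCP) lies on the centre line of the jaws, within the pads' length; the fingertips stand 17 mm ahead of it and the grasp point (between the pads) lies 2 mm behind it (bot.tcp_to_tips is the z of the fingertips in the tool frame, in m); z points along the fingers, y is the line along which they close (so a half turn about z gives the same grasp; the last joint's range is limited). The gripper opens to 85 mm and grips with 20 to 120 N. Pads are 22 mm wide; open, the fingers measure 114 mm over their backs; the gripper's body (76 mm by 85 mm) begins 54 mm behind the grasp point. The pads swing forward as they close: fully open they stand 13 mm farther back than shut.
Start: joints at [-0.002, 0.353, 1.633, -0, 1.155, -0.002], TCP at [0.625, -0, 0.248] pointing down, gripper open.
Joint ranges: [-2.63, 2.63], [-0.92, 2.1], [0.06, 2.66], [-1.3, 4.44], [0, 2.69], [-3.02, 3.02]. Speed limits (rad/s): [2.22, 2.22, 2.79, 3.14, 3.14, 3.14].

## Interface

Orientations are given as a unit quaternion [x, y, z, w].
In Python, from workcell import bot, hand, kinematics, get_obs, vision, hand_in gives the robot as it stands. The module is installed in compiled form; this text tells all that it offers. Calls block until the motion is done:
- bot.reach(position, orientation): joint-space move of the TCP to a pose.
- bot.servo_line(position, ori=None, velocity=0.15): straight line of the TCP; ori=None keeps the orientation; velocity is the mean speed in m/s.
- bot.goto_joints(angles): joint-space move.
- hand.move_gripper(opening, strength=None): finger opening in m; strength is the grip in N (None keeps the last); returns when the fingers have stopped.
- bot.dwell(seconds).
- kinematics.solve_ik(position, orientation): joint angles nearest the present ones, or None.
- get_obs(): the state.
- vision.read_camera(name): name is "scene" or "side" or "wrist"; returns a dict with "frame" (420x560x3 uint8, red, green, blue), "intrinsics" (3x3 intrinsics, pixels), "view" (4x4, takes a point from world to camera coordinates). Camera axes: x right, y down, z forward; pixel columns grow to the right and rows downward; lengths in m; the calibration is good to about 2 mm. A picture is of the moment at which its call begins. There is no depth.
A pose or a line that the arm cannot do raises bot.IKError and nothing moves.
- hand_in(): hands the job in; it is judged then, once.
The state is a dict: "time_s": time; "joint_pos": joint angles; "joint_vel": joint speeds; "joint_efforts": joint torques, N m; "position": TCP position; "orientation": TCP orientation; "wrist_force": force on the tool from outside, world axes, zero at the start; "ft_torque": the same for the moment, N m; "gripper_width": finger opening in m; "grip_force": force on a finger pad.
Only numpy, scipy, OpenCV 4.12 (cv2) and the standard library are available. Lean on these libraries where they do the work, as an engineer would, in place of code of your own. Each camera call takes 0.05 s, during which the arm holds its last target. There are 200 camera calls.

## Working session

There is one attempt and no reset: what is moved stays moved. The work goes in short steps, each a Python script; the robot and the scene stay as the last script left them, time stands still between calls to the robot, and variables do not carry over. Pictures are saved under pics/ and viewed, at most 11 in all, crops included, and the job is handed in when it is done.

```bash
mkdir -p pics; python3 - <<'E'
from workcell import bot,vision,get_obs
import cv2,numpy as np,pickle
d={}
for n in("scene","side","wrist"):
    r=vision.read_camera(n); d[n]=r; cv2.imwrite(f"pics/{n}0.png",r["frame"][:,:,::-1])
    V=r["view"]; print(n,(-V[:3,:3].T@V[:3,3]).round(3),V[2,:3].round(2))
pickle.dump(d,open("d0.pkl","wb"))
print(get_obs()["time_s"],bot.tcp_to_tips)
E
```

```text
scene [1.294 0.278 0.778] [-0.65 -0.47 -0.59]
side [ 0.077 -1.375  0.894] [ 0.34  0.78 -0.53]
wrist [0.625 0.077 0.375] [-0.   -0.3  -0.95]
0.15 0.017
```

View pics/scene0.png

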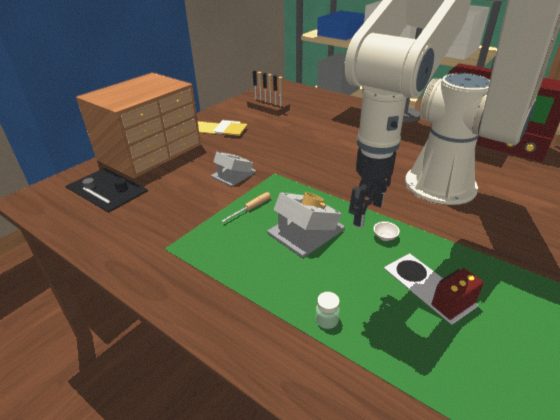

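View pics/side0.png

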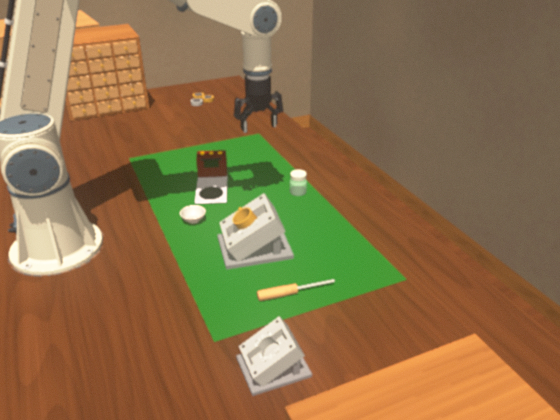

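Two dies are visible. The larger one, on the mat with the brass case in it, is at scene (308,215) and side (250,232). The smaller, empty look-alike is off the mat at scene (233,166) and side (272,355). The pad is at scene (411,271) and side (211,192), the jar at scene (328,310), the dish at scene (386,232) and the screwdriver at scene (247,207). Next I triangulate and take a closer look with the wrist camera.

```bash
cat >h.py <<'E'
import numpy as np,cv2,pickle
from scipy.spatial.transform import Rotation as R
def ray(r,uv):
    V=r["view"];d=V[:3,:3].T@np.linalg.inv(r["intrinsics"])@[*uv,1.];return -V[:3,:3].T@V[:3,3],d/np.linalg.norm(d)
def plane(r,uv,p0=(0,0,0),n=(0,0,1)):
    c,d=ray(r,uv);n=np.array(n);return c+d*(n@(np.array(p0)-c))/(n@d)
def tri(obs):
    A=0;b=0
    for r,uv in obs:
        c,d=ray(r,uv);P=np.eye(3)-np.outer(d,d);A=A+P;b=b+P@c
    return np.linalg.solve(A,b)
def proj(r,p):
    q=r["intrinsics"]@(r["view"]@[*p,1])[:3];return q[:2]/q[2]
E
python3 - <<'E'
from h import *
from workcell import get_obs,bot,vision
d=pickle.load(open("d0.pkl","rb"));s,e,w=d["scene"],d["side"],d["wrist"]
print("case",tri([(s,(313,201)),(e,(243,216))]),"pad",tri([(s,(411,271)),(e,(211,192))]),plane(s,(411,271),(0,0,.013)))
print("jar",plane(s,(328,322)),"dish",plane(s,(386,237)),"sd",plane(s,(222,222)),plane(s,(270,197)))
o=get_obs();T=np.eye(4);T[:3,:3]=R.from_quat(o["orientation"]).as_matrix();T[:3,3]=o["position"]
print(T.round(3));print((w["view"]@T).round(4)) # tool->cam
print(e["intrinsics"],w["intrinsics"])
E
```

```text
case [ 0.48149149 -0.22861694  0.10656298] pad [0.48656631 0.09074345 0.0106656 ] [0.49060268 0.0908257  0.013     ]
jar [ 0.75277425 -0.00655071  0.        ] dish [ 0.38522707 -0.02851587  0.        ] sd [ 0.6197049  -0.47956772  0.        ] [ 0.42215859 -0.44265717  0.        ]
[[-0.     1.    -0.001  0.625]
 [ 1.     0.     0.     0.   ]
 [ 0.    -0.001 -1.     0.248]
 [ 0.     0.     0.     1.   ]]
[[ 1.000e-03  1.000e+00  7.000e-04 -0.000e+00]
 [-9.525e-01  1.100e-03 -3.046e-01  3.510e-02]
 [-3.046e-01 -3.000e-04  9.525e-01  1.443e-01]
 [ 0.000e+00  0.000e+00  0.000e+00  1.000e+00]]
[[535.57007062   0.         276.74506835]
 [  0.         535.57007062 206.19872126]
 [  0.           0.           1.        ]] [[350.10872862   0.         282.21253354]
 [  0.         350.10872862 213.54034277]
 [  0.           0.           1.        ]]
```

View pics/wrist0.png

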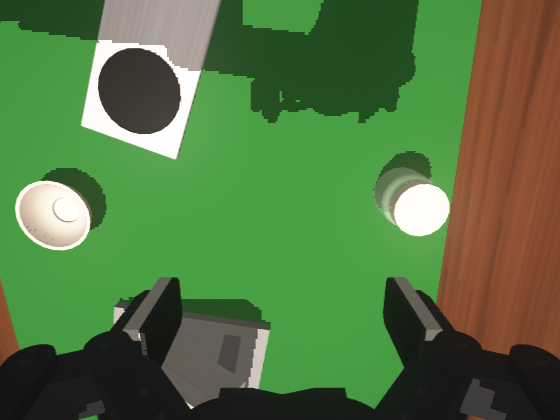

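```bash
python3 - <<'E'
from h import *
from workcell import get_obs,bot,vision
q=R.from_matrix([[0,1,0],[1,0,0],[0,0,-1.]]).as_quat()
d={}
for n,p in(("pad",[.53,.07,.36]),("die",[.48,-.245,.31])):
    bot.reach(p,q);bot.dwell(.3);d[n]=vision.read_camera("wrist")
d["scene"]=vision.read_camera("scene")
pickle.dump(d,open("d1.pkl","wb"));print(get_obs()["time_s"])
cv2.imwrite("pics/die1.png",d["die"]["frame"][:,:,::-1])
cv2.imwrite("pics/pad1.png",d["pad"]["frame"][:,:,::-1])
E
```

```text
2.8167
```

View pics/die1.png

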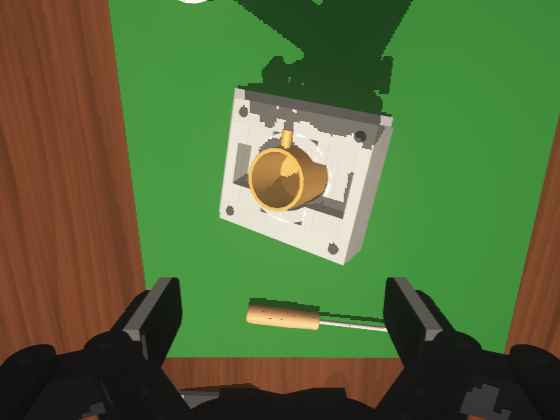

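View pics/pad1.png

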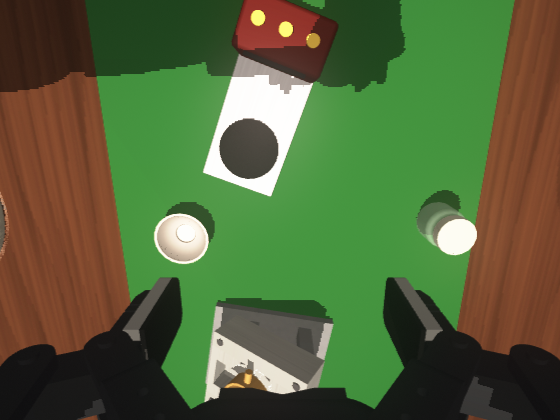

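```bash
python3 - <<'E'
from h import *
from scipy.optimize import least_squares
d=pickle.load(open("d1.pkl","rb"));w=d["die"];p=d["pad"]
# die corners, refined as intersections of top-face edges
g=cv2.cvtColor(w["frame"],cv2.COLOR_RGB2GRAY)
c=np.float32([[238,88],[392,117],[343,265],[220,216]])
c=cv2.cornerSubPix(g,c.reshape(-1,1,2).copy(),(4,4),(-1,-1),(3,50,.01)).reshape(-1,2);print(c)
M=np.array([[-75,65,0],[75,65,0],[75,-65,0],[-75,-65,0]])/1e3
def pose(v): return R.from_euler('z',v[2])*R.from_euler('y',-np.pi/6),np.array([v[0],v[1],v[3] if len(v)>3 else .099])
def f(v):
    r,t=pose(v);return np.ravel([proj(w,q) for q in r.apply(M)+t]-c)
for v0 in([.48,-.23,0],[.48,-.23,0,.099]):
    s=least_squares(f,v0);print("die",s.x,s.fun.round(1))
    if len(v0)==3: D=s.x
r,t=pose(D);Rd=r.as_matrix();rim=t+.022*Rd[:,2]
# case rim and stub
hsv=cv2.cvtColor(w["frame"],cv2.COLOR_RGB2HSV)
m=cv2.inRange(hsv,(10,110,60),(28,255,255));m[240:]=0
print("stub columns", [(y,np.where(m[y,200:340])[0][[0,-1]]+200) for y in range(126,156,2) if m[y,200:340].any()])
print("rim proj",proj(w,rim))
stub=plane(w,(287,131),t+.012*Rd[:,2],Rd[:,2]);l=Rd.T@(stub-t);print("stub tip in die",l,"ang",np.arctan2(l[1],l[0]))
# reader
h=cv2.cvtColor(p["frame"],cv2.COLOR_RGB2HSV)
b=cv2.inRange(h,(0,0,0),(180,255,60))
n,lab,st,ce=cv2.connectedComponentsWithStats(b);k=lab[148,248];cn=max(cv2.findContours((lab==k).astype(np.uint8),0,1)[0],key=len)[:,0]
P=np.array([plane(p,q,(0,0,.013)) for q in cn]);print("pad",st[k],cv2.minEnclosingCircle(np.float32(P[:,:2])*1000),cv2.fitEllipse(np.float32(P[:,:2]*1000)))
bw=cv2.inRange(h,(0,0,90),(180,50,255))|(lab==k).astype(np.uint8)*255
n,lab2,st2,_=cv2.connectedComponentsWithStats(bw);k2=lab2[175,220];cn=max(cv2.findContours((lab2==k2).astype(np.uint8),0,1)[0],key=len)[:,0]
P=np.array([plane(p,q,(0,0,.012)) for q in cn]);print("base",st2[k2],cv2.minAreaRect(np.float32(P[:,:2]*1000)))
im=w["frame"][60:290,190:420,::-1].copy();o=np.array([190,60]);im=cv2.resize(im,None,fx=2.6,fy=2.6,interpolation=2)
def dot(q,col,rad=3): cv2.circle(im,tuple(int(z) for z in (proj(w,q)-o+.5)*2.6),rad,col,1)
for q in r.apply(M)+t: dot(q,(0,0,255))
for a in np.arange(0,6.28,.13):
    dot(t+Rd@[.030*np.cos(a),.030*np.sin(a),.022],(255,0,0),1); dot(t+Rd@[.032*np.cos(a),.032*np.sin(a),0],(0,0,255),1)
dot(stub,(255,0,0))
cv2.imwrite("pics/crop1.png",im)
E
```

```text
[[235.9145   86.87083]
 [391.86514 116.35248]
 [342.50336 264.9531 ]
 [219.37038 217.27011]]
die [ 0.48878278 -0.23279297 -0.19641714] [ 4.3  3.7 -7.5  4.2  2.6 -4.5  2.2 -6.5]
die [ 0.48717827 -0.22996243 -0.19367518  0.11754717] [ 0.2  0.1 -2.7  1.4  4.8  1.4 -2.2 -3.7]
stub columns [(130, array([283, 289])), (132, array([282, 292])), (134, array([282, 291])), (136, array([282, 291])), (138, array([281, 291])), (140, array([281, 291])), (142, array([281, 290])), (144, array([280, 290])), (146, array([280, 290])), (148, array([268, 299])), (150, array([263, 301])), (152, array([260, 304])), (154, array([259, 306]))]
rim proj [279.59255415 174.04566059]
stub tip in die [-0.0066638   0.03846527  0.012     ] ang 1.7423355915537673
pad [     0      0    560    420 191861] ((519.999267578125, -91.89956665039062), 488.35009765625) ((536.8636474609375, -15.786808013916016), (602.260009765625, 892.7900390625), 94.907470703125)
base [     0      0    560    409 191685] ((522.64404296875, -48.06475830078125), (619.6842041015625, 918.7904052734375), 89.97847747802734)
```

View pics/crop1.png

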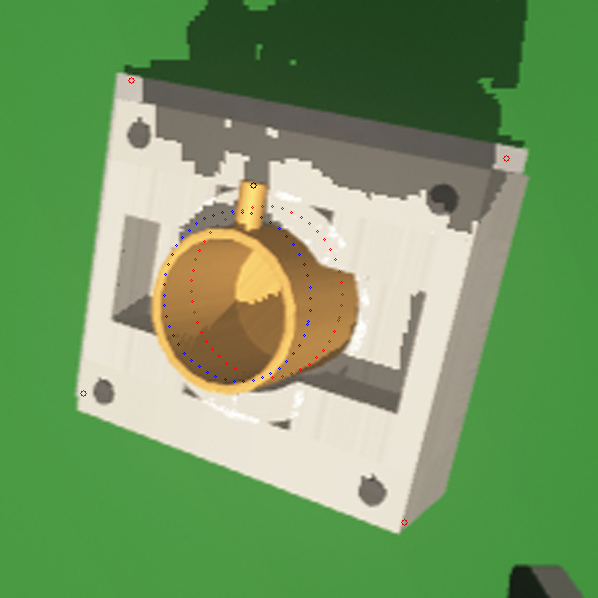

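The crop confirms the case and its stub (tip at (287,131)) are in the large die. My upper corners were wrong: the strip along the top is the block's +y side face. I refit with corrected corners and fix the reader mask.

```bash
python3 - <<'E'
from h import *
from scipy.optimize import least_squares
d=pickle.load(open("d1.pkl","rb"));w=d["die"];p=d["pad"]
c=np.float32([[234.8,97.3],[392.2,128],[343,264.8],[219.8,217.2]])
M=np.array([[-75,65,0],[75,65,0],[75,-65,0],[-75,-65,0]])/1e3
def pose(v): return R.from_euler('z',v[2])*R.from_euler('y',-np.pi/6),np.array([v[0],v[1],v[3] if len(v)>3 else .099])
def f(v):
    r,t=pose(v);return np.ravel([proj(w,q) for q in r.apply(M)+t]-c)
for v0 in([.48,-.23,0,.099],[.48,-.23,0]):
    s=least_squares(f,v0);print("die",s.x,s.fun.round(1))
D=s.x
r,t=pose(D);Rd=r.as_matrix()
np.savez("die.npz",R=Rd,t=t)
stub=plane(w,(287,131),t+.012*Rd[:,2],Rd[:,2]);l=Rd.T@(stub-t);print("stub tip in die",l,"ang",np.arctan2(l[1],l[0]))
h=cv2.cvtColor(p["frame"],cv2.COLOR_RGB2HSV)
b=cv2.inRange(h,(0,0,0),(180,255,60));b[:, :205]=0;b[:,320:]=0;b[:110]=0;b[190:]=0
cn=max(cv2.findContours(b,0,1)[0],key=cv2.contourArea)[:,0]
P=np.array([plane(p,q,(0,0,.013)) for q in cn]);print("pad",cv2.fitEllipse(np.float32(P[:,:2]*1000)))
bw=cv2.inRange(h,(0,0,90),(180,60,255))|b;bw[:,:200]=0;bw[:,330:]=0;bw[:50]=0;bw[200:]=0
cn=max(cv2.findContours(bw,0,1)[0],key=cv2.contourArea)[:,0]
P=np.array([plane(p,q,(0,0,.010)) for q in cn]);x,y,ww,hh=cv2.boundingRect(cn)
print("base",(x,y,ww,hh),cv2.minAreaRect(np.float32(P[:,:2]*1000)))
for nm,(a,bb) in dict(left=((204,172),(232,75)),right=((271,196),(309,92)),short=((204,172),(271,196))).items():
    v=plane(p,bb,(0,0,.01))-plane(p,a,(0,0,.01));print(nm,np.degrees(np.arctan2(v[1],v[0])),np.linalg.norm(v))
im=w["frame"][60:290,190:420,::-1].copy();o=np.array([190,60]);im=cv2.resize(im,None,fx=2.6,fy=2.6,interpolation=2)
def dot(q,col,rad=3): cv2.circle(im,tuple(int(z) for z in (proj(w,q)-o+.5)*2.6),rad,col,1)
for q in r.apply(M)+t: dot(q,(0,0,255))
for a in np.arange(0,6.28,.13):
    dot(t+Rd@[.030*np.cos(a),.030*np.sin(a),.022],(255,0,0),1); dot(t+Rd@[.032*np.cos(a),.032*np.sin(a),0],(0,0,255),1)
cv2.imwrite("pics/crop2.png",im)
E
```

```text
die [ 0.48818834 -0.23700713 -0.19783127  0.10838717] [ 4.  -2.6 -5.7 -1.4  2.8  4.3 -0.1 -0.4]
die [ 0.48899008 -0.23860412 -0.19932179] [ 6.1 -0.9 -8.  -0.   1.7  1.4  2.1 -1.7]
stub tip in die [-0.00832861  0.04402443  0.012     ] ang 1.757768190869344Traceback (most recent call last):
  File "<stdin>", line 17, in <module>
ValueError: max() iterable argument is empty
```

The strip is geometrically inconsistent with a side face: the camera sees that face edge-on. I'll look straight down the die axis from the pre-grasp pose instead, where the picture is almost undistorted.

```bash
python3 - <<'E'
from h import *
from workcell import get_obs,bot,vision,kinematics
Rd=(R.from_euler('z',-.199)*R.from_euler('y',-np.pi/6)).as_matrix();t=np.array([.489,-.236,.099])
Rt=np.c_[Rd[:,1],Rd[:,0],-Rd[:,2]];print(np.linalg.det(Rt))
q=R.from_matrix(Rt).as_quat();p=t+.16*Rd[:,2]
print(kinematics.solve_ik(p,q),kinematics.solve_ik(t,q))
bot.reach(p,q);bot.dwell(.3);w=vision.read_camera("wrist");pickle.dump(w,open("d2.pkl","wb"))
im=w["frame"][40:300,130:430,::-1];cv2.imwrite("pics/die2.png",cv2.resize(im,None,fx=2.3,fy=2.3,interpolation=2))
d=pickle.load(open("d1.pkl","rb"));f=d["pad"]["frame"];print(get_obs()["time_s"],f[148,248],f[130,225],f[180,230],f[100,290],f[165,240])
E
```

```text
1.0000000000000004
[-0.64773436 -0.08761789  2.29338089  0.46718477  0.50251089 -0.81130358] [-0.55799233  0.32063632  2.27144712  1.27730542  0.18455847 -1.58674065]
3.9 [75 71 63] [128 119 111] [254 253 252] [254 254 253] [69 67 58]
```

View pics/die2.png

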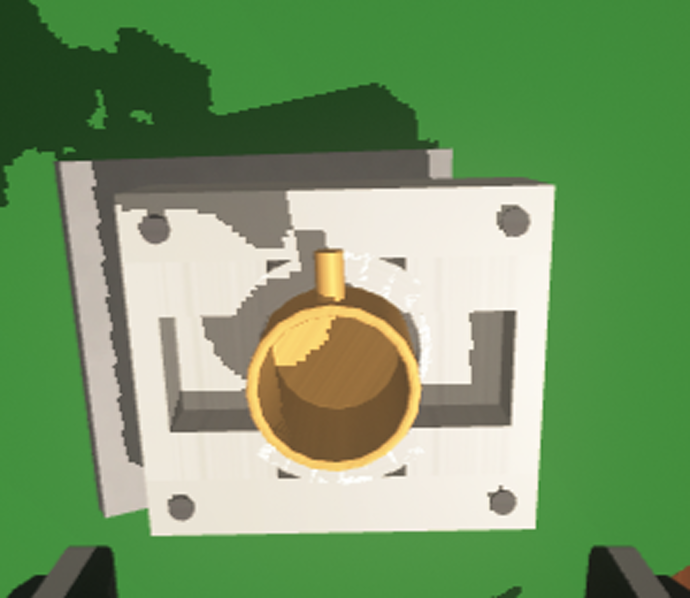

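The view shows the block's true top face, with crop corners (115,193), (555,184), (536,528) and (151,535). The rim is centred at crop (334,388) and the stub tip is at (329,252). The strip was the stand's base plate.

```bash
python3 - <<'E'
from h import *
from scipy.optimize import least_squares
from workcell import kinematics
w=pickle.load(open("d2.pkl","rb"));p=pickle.load(open("d1.pkl","rb"))["pad"]
px=lambda c:(np.array(c,float)+.5)/2.3-.5+np.array([130,40])
c=px([[115,193],[555,184],[536,528],[151,535]])
M=np.array([[-75,65,0],[75,65,0],[75,-65,0],[-75,-65,0]])/1e3
def pose(v): return R.from_euler('z',v[2])*R.from_euler('y',-np.pi/6),np.array([v[0],v[1],v[3] if len(v)>3 else .099])
def f(v):
    r,t=pose(v);return np.ravel([proj(w,q) for q in r.apply(M)+t]-c)
for v0 in([.48,-.23,0,.099],[.48,-.23,0]):
    s=least_squares(f,v0);print("die",s.x.round(4),s.fun.round(1))
r,t=pose(s.x);Rd=r.as_matrix();np.savez("die.npz",R=Rd,t=t)
loc=lambda uv,h:(Rd.T@(plane(w,uv,t+h*Rd[:,2],Rd[:,2])-t)).round(4)
for nm,uv in dict(L=(248,388),R=(420,388),T=(334,305),B=(334,470)).items(): print("rim",nm,loc(px(uv),.022))
print("holes",[loc(px(u),0)[:2] for u in((154,229),(513,221),(502,502),(181,508))])
print("slots",loc(px((161,317)),0)[:2],loc(px((517,311)),0)[:2],loc(px((511,425)),0)[:2],loc(px((170,432)),0)[:2])
# stub: tip left/right edges on the stub's axis height
a=loc(px((329,252)),.012);b=loc(px((331,296)),.012);print("stub",a,b,"ang",np.degrees(np.arctan2(a[1],a[0])),np.degrees(np.arctan2(*(a-b)[1::-1])))
h=cv2.cvtColor(p["frame"],cv2.COLOR_RGB2HSV)
print(h[148,248],h[130,300],h[60,260])
b=cv2.inRange(h,(0,0,0),(180,80,100));b[:,:205]=0;b[:,320:]=0;b[:110]=0;b[190:]=0
cn=max(cv2.findContours(b,0,1)[0],key=cv2.contourArea)[:,0]
P=np.array([plane(p,q,(0,0,.013)) for q in cn]);print("pad",cv2.fitEllipse(np.float32(P[:,:2]*1000)))
for nm,(a,bb) in dict(left=((204,172),(240,55)),right=((271,196),(311,84)),short=((204,172),(271,196))).items():
    v=plane(p,bb,(0,0,.01))-plane(p,a,(0,0,.01));print(nm,np.degrees(np.arctan2(v[1],v[0])),np.linalg.norm(v))
im=cv2.resize(p["frame"][0:220,180:360,::-1],None,fx=2.7,fy=2.7,interpolation=2);cv2.imwrite("pics/pad2.png",im)
E
```

```text
die [ 0.4852 -0.2377 -0.1737  0.1006] [-0.2 -0.   0.2  0.  -0.3  0.1  0.3 -0.1]
die [ 0.4859 -0.2382 -0.1741] [ 0.3  0.3 -0.5  0.4 -0.9 -0.4  0.6 -0.6]
rim L [-0.0307  0.0012  0.022 ]
rim R [0.028  0.0001 0.022 ]
rim T [-0.0006  0.0294  0.022 ]
rim B [-0.0021 -0.0297  0.022 ]
holes [array([-0.063 ,  0.0528]), array([0.0616, 0.0532]), array([ 0.0621, -0.054 ]), array([-0.0628, -0.0541])]
slots [-0.0635  0.0217] [0.0644 0.0214] [ 0.0642 -0.0222] [-0.0642 -0.0225]
stub [-0.0021  0.0454  0.012 ] [-0.0018  0.0305  0.012 ] ang 92.64835760049118 91.15345045110537
[20 41 75] [ 55 123 158] [15 55 56]
pad ((484.24310302734375, 86.27336120605469), (76.82902526855469, 77.45989227294922), 164.3662567138672)
left 69.5858905216875 0.1574072856888284
right 70.45181306787083 0.15665668540568983
short -20.33455699835361 0.09790491888622044
```

View pics/pad2.png

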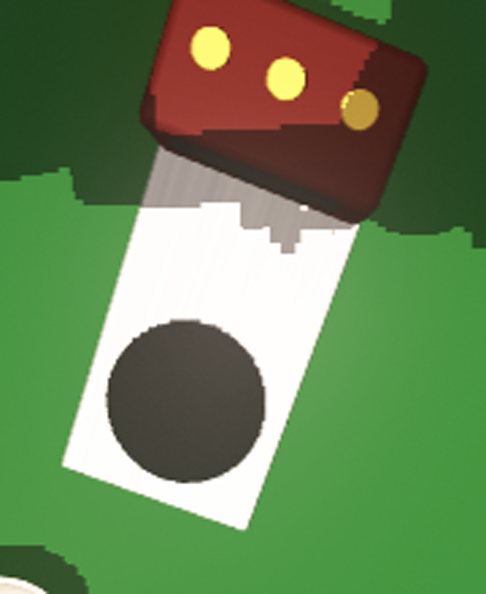

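```bash
python3 - <<'E'
from h import *
from workcell import get_obs,bot,vision,kinematics,hand
z=np.load("die.npz");Rd=z["R"];t=np.array([.4856,-.238,.0995])-.001*Rd[:,0]*0
Rt=np.c_[Rd[:,1],Rd[:,0],-Rd[:,2]];q=R.from_matrix(Rt).as_quat()
ax=Rd[:,2]
def st(n):
    o=get_obs();print(n,round(o["time_s"],2),(Rd.T@(o["position"]-t)).round(4),"F",np.round(o["wrist_force"],1),"w",round(o["gripper_width"],4),"g",np.round(o["grip_force"],1))
bot.reach(t+.07*ax,q);st("pre")
bot.servo_line(t+.0*ax,velocity=.06);bot.dwell(.1);st("down")
hand.move_gripper(.055,strength=60);bot.dwell(.2);st("closed")
o=get_obs()
if o["gripper_width"]>.0575 and o["gripper_width"]<.0625:
    bot.servo_line(t+.12*ax,velocity=.07);bot.dwell(.2);st("up")
    w=vision.read_camera("wrist");pickle.dump(w,open("d3.pkl","wb"))
    cv2.imwrite("pics/held.png",w["frame"][:,:,::-1])
E
```

```text
pre 4.34 [-0.0007  0.0007  0.0696] F [-0.1 -0.3  0.7] w 0.0852 g 0.0
down 5.76 [ 0.0003 -0.0001  0.0003] F [-0.3  0.3  0.4] w 0.0855 g 0.0
closed 6.33 [-0.0002  0.      0.0006] F [-9.6  2.1 12.7] w 0.0593 g 60.7
up 8.4 [-1.000e-04  1.000e-04  1.198e-01] F [ 0.2 -0.6 -1.9] w 0.0595 g 64.7
```

View pics/held.png

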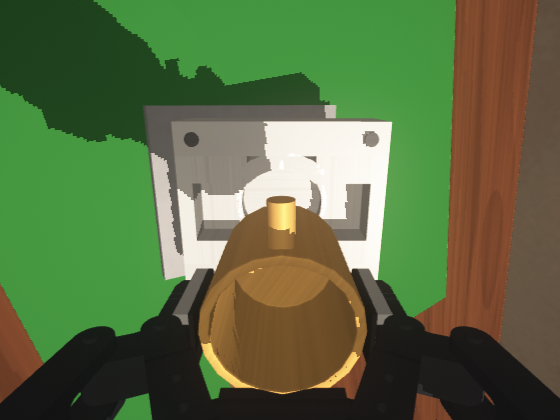

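The case is held square between the pads. The stub points up in the image, with its tip at (281,200) and root at (282,247). I'll check the in-hand offset from those pixels and move above the pad.

```bash
python3 - <<'E'
from h import *
from workcell import get_obs,bot,vision,kinematics
w=pickle.load(open("d3.pkl","rb"));o=get_obs();Rt=R.from_quat(o["orientation"]).as_matrix();p=o["position"]
for z in(-.017,-.012,-.007): print("exp",proj(w,p+Rt@[.046,0,z]),proj(w,p+Rt@[.030,0,z]))
a,b=[Rt.T@(plane(w,u,p+Rt@[0,0,-.012],Rt[:,2])-p) for u in((281.5,200),(282,246))];print("stub tool",a.round(4),b.round(4))
psi=np.radians(70-1.0);x=np.array([np.cos(psi),np.sin(psi),0]);T=np.c_[x,np.cross([0,0,-1],x),[0,0,-1.]];q=R.from_matrix(T).as_quat()
P=np.array([.4848,.087,0])
for h in(.25,.055):print(kinematics.solve_ik(P+[0,0,h],q))
bot.servo_line(p+[0,0,.06],velocity=.1)
bot.reach([.46,-.08,.27],q);bot.reach(P+[0,0,.2],q);bot.dwell(.3)
o=get_obs();print(o["time_s"],o["position"],o["gripper_width"],o["grip_force"],o["wrist_force"])
for n in("wrist","side"):
    r=vision.read_camera(n);pickle.dump(r,open(f"d4{n}.pkl","wb"))
    cv2.imwrite(f"pics/pl_{n}.png",r["frame"][:,:,::-1])
E
```

```text
exp [279.93160848 203.19787371] [279.96125788 248.5230011 ]
exp [280.02861254 199.1323862 ] [280.05330332 242.8708794 ]
exp [280.11813461 195.380472  ] [280.13851818 237.63819521]
stub tool [ 0.0457  0.0005 -0.012 ] [ 0.0288  0.0007 -0.012 ]
[ 1.74520008e-01  1.43749492e-01  1.90800446e+00 -4.44089210e-16
  1.08983870e+00  5.41039151e-01]
[ 1.74520008e-01  4.34851325e-01  2.05524202e+00 -4.44089210e-16
  6.51499313e-01  5.41039151e-01]
11.1917 [0.4850922  0.08606687 0.20047985] 0.059744354565145374 64.81448158621788 [ 0.23896668  1.03394232 -1.91775819]
```

View pics/pl_wrist.png

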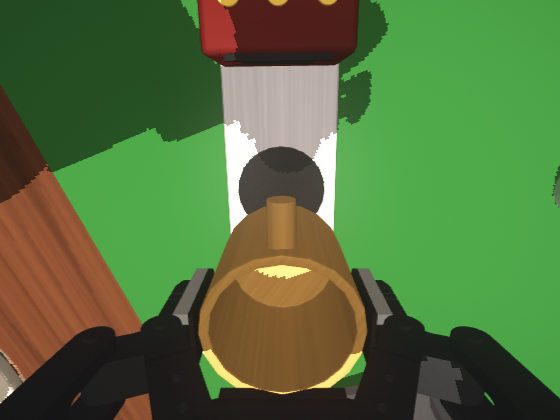

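The stub lines up with the reader (window centre column about 279, stub 281), and the pad is centred near column 281. Now I lower until contact and release.

```bash
python3 - <<'E'
from h import *
from workcell import get_obs,bot,vision,hand
w=pickle.load(open("d4wrist.pkl","rb"))
L,Rr,Tp=[plane(w,u,(0,0,.013)) for u in((239,188),(324,188),(281.5,147))];u=np.array([np.cos(1.2217),np.sin(1.2217),0])
print("pad mid",(L+Rr)/2,np.linalg.norm(L-Rr),"from top",Tp-.04*u)
P=np.array([.4848,.0868,0])
def st(n):
    o=get_obs();print(n,round(o["time_s"],2),o["position"].round(4),"F",np.round(o["wrist_force"],1),"w",round(o["gripper_width"],4));return o
bot.servo_line(P+[0,0,.065],velocity=.08);bot.dwell(.2);f0=st("above")["wrist_force"][2]
h=.062
while h>.046:
    bot.servo_line(P+[0,0,h],velocity=.02);bot.dwell(.08)
    if get_obs()["wrist_force"][2]-f0>3:break
    h-=.001
o=st("contact")
E
```

```text
pad mid [0.48547643 0.08774558 0.013     ] 0.07830960726529265 from top [0.48522746 0.08504485 0.013     ]
above 13.33 [0.485  0.0868 0.0652] F [-1.1 -0.6 -2.3] w 0.059
contact 16.72 [0.4849 0.0868 0.0537] F [-3.  -0.6  9.4] w 0.0599
```

```bash
python3 - <<'E'
from h import *
from workcell import get_obs,bot,vision,hand
hand.move_gripper(.085);bot.dwell(.2)
p=get_obs()["position"];bot.servo_line(p+[0,0,.2],velocity=.1);bot.dwell(.3)
o=get_obs();print(o["time_s"],o["position"],o["wrist_force"])
w=vision.read_camera("wrist");s=vision.read_camera("side");pickle.dump((w,s),open("d5.pkl","wb"))
a=w["frame"][60:360,130:430];b=cv2.resize(s["frame"][120:240,150:320],(425,300))
cv2.imwrite("pics/end.png",np.hstack([a,b])[:,:,::-1])
E
```

```text
19.7417 [0.48471874 0.08680017 0.25280066] [-0.2884803   0.51698104 -0.79892612]
```

View pics/end.png

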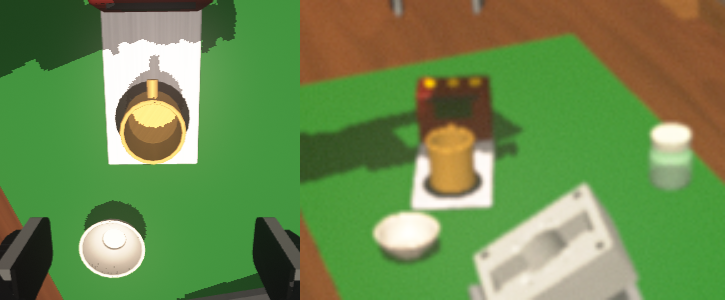

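The case stands upright on the pad with its rim at full-frame pixel (283,191) and its stub towards the window. The dish and jar are untouched. I'll check the rim centre numerically, then hand in.

```bash
python3 - <<'E'
from h import *
from workcell import hand_in
w,s=pickle.load(open("d5.pkl","rb"))
c=plane(w,(283,191),(0,0,.075));a=plane(w,(282,141.5),(0,0,.065));e=c-[.485,.0865,.075]
print(c,a,np.degrees(np.arctan2(*(a-c)[1::-1])))
if np.hypot(*e[:2])<.008: print(hand_in())
E
```

```text
[0.48597515 0.08755225 0.075     ] [0.50035873 0.12764132 0.065     ] 70.26249297154017
the job is handed in; nothing more can be done
None
```

The case is out of the die and standing upright on the reader's pad, about 1.5 mm off centre with the stub within about 1° of the window by my camera measurements, and the job is handed in at about 20 s; the hand-in call returned no verdict.

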